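# Lock the vise's swivel base with its bow key

### The job

Lock the vise's swivel base: take the flat bow key out of the plywood key stand, push it fully home in the slot of the round steel lock cylinder beside the vise, turn it clockwise (seen from above) to its stop, about 70 degrees, and let go, leaving the key standing in the lock. Leave the T-bar key where it is in the stand.

Things in the scene. Friction and masses are not known exactly. Their poses are not given: they have to be found in the camera images.
- bow_key: Steel key (0.15-0.31 kg) loose, upright in a well of the plywood stand (45 tall; either well). Origin: underside centre of its round collar (44 across, 6 thick) that rests on the stand; z up. Flat bow above: 40 along x, 12 thick along y, 6 to 52 mm over the origin; grip across y. Flat blade below: 30 along x, 8 along y, 33 long. A half turn about z changes nothing.
- tee_key: The wrong key, to be left: same steel, collar and origin, but a round 12 mm shank and, instead of the flat bow, a round crossbar 78 mm long, 14 thick, along own x, its axis 42 mm over the origin. Stands loose in the stand's other well, 110 mm from the bow key (stand fixed, 90 x 220 x 45 mm).
- slot (a point): Face centre of the steel lock cylinder: 72 across, face 60 mm above the counter, in a grey housing 160 mm to the vise's -y side (vise 132 tall, 110 mm clear). Slot along this point's x, turning with it: 38 x 16, flared to 50 x 28 mm in the top 8, 42 deep. Home: collar on the face, key origin at this point, key x along point x either way round. Play 16 degrees each way before the key drives it.
- lock (a joint): Turn of the lock cylinder (rad): 0 to 0.12 at the start, unlocked; grows clockwise seen from above; locked against the stop at 1.22. Friction 0.08 N m, no spring: it stays where it is left.

How it is judged (in metres and radians):
On the way, in this order (a step that is already met when the one before it is completed fails the run):
1. the bow key is fully home in the slot, before the cylinder is turned (z of bow_key in the frame of slot below 0.01 m and horizontal distance between bow_key and slot below 0.012 m and angle between bow_key's own z axis and vertical below 0.18 rad and value of joint lock below 0.6 rad), for 0.1 s.
2. the cylinder is turned clockwise with the key in it (value of joint lock above 0.85 rad and z of bow_key in the frame of slot below 0.012 m and horizontal distance between bow_key and slot below 0.012 m), for 0.1 s.
At the end, for the whole second after the job is handed in: The lock cylinder is turned clockwise to its stop (1.22 rad; at least 0.85 counts), and the bow key stands released and at rest in the slot, its collar within 10 mm of the face, within 12 mm of the cylinder's centre, and within 10 degrees of upright (value of joint lock above 0.85 rad and z of bow_key in the frame of slot below 0.01 m and horizontal distance between bow_key and slot below 0.012 m and angle between bow_key's own z axis and vertical below 0.18 rad and linear speed of bow_key below 0.02 m/s); the robot touches nothing.
It fails at once if the T-bar key is moved more than 20 mm or tipped out of its well (distance of tee_key from where it was at the start of the episode above 0.02 m or angle between tee_key's own z axis and vertical above 0.35 rad).
It also fails if it takes over 48 s, if anything falls off the work surface, if the arm or the gripper's body presses on something with over 40 N, if the wrist force passes 120 N, or if a joint passes its speed limit or range.

### The arm

A 6-joint arm with a two-finger parallel gripper is mounted at the origin on the work surface. World frame = base frame: x ahead of the robot, y to its left, z up, the work surface at z = 0. Lengths are in m, angles in degrees, forces in N, time in s.
With the tool pointing down it reaches from about 0.35 to 0.85 m from the base axis. Payload 8.1 kg.
Tool frame: the origin (TCP) lies midway between the tips of the shut fingers; the grasp point (between the pads) lies 19 mm behind it; z points along the fingers, y is the line along which they close (so a half turn about z gives the same grasp; the last joint's range is limited). The gripper opens to 93 mm and grips with 3 to 60 N. Pads are 15 mm wide; open, the fingers measure 128 mm over their backs; the gripper's body (75 mm by 188 mm) begins 65 mm behind the grasp point.
Start: joints at [-76.054, 7.471, 85.268, -0, 87.261, -4.893], TCP at [0.194, -0.568, 0.187] pointing down, gripper open.
Joint ranges: [-169.43, 169.43], [-51.17, 129.36], [1.28, 143.12], [-76.62, 256.62], [0, 156.53], [-152.29, 152.29]. Speed limits (degrees/s): [136.94, 136.94, 159.86, 180, 180, 180].

### API

Orientations are given as [roll, pitch, yaw] about the fixed x, y, z axes, in that order (R = Rz(yaw) Ry(pitch) Rx(roll)).
In Python, from station import env, read_camera, camera_params, spotter gives the robot as it stands. The module is installed in compiled form; this text tells all that it offers.
- The arm moves only by the shell command python3 -m creep 'ROWS' [FORCE]. ROWS is JSON, a list that holds one entry, the list of rows, each a list of 7 numbers: the shift along the tool's x, y, z in units of 25 mm (1.0 is 25 mm), then the turn, a rotation vector about the tool's x, y, z in units of 5 degrees (1.0 is 5 degrees), then the closure, from 0 (fully open) to 1 (shut). In form: [[[tx, ty, tz, wx, wy, wz, grip], ...]]. A call has 1 to 12 rows; each row shifts and turns the commanded pose from where the row before left it, along the tool's axes as they then stand; what a row does not reach is not made up. A row lasts 1/10 s, in which the tool goes at most 50 mm and 8.59 degrees, less where a joint would pass 70% of its speed; a pose out of reach is approached as far as the arm can. A call is refused whole if a number of a shift passes 1 or a number of a turn 1, either way. A call with a gripper value outside its range is refused whole. The fingers move at their own pace and stop on an object; FORCE is the grip in N (left out, the last holds). Time passes only in rows, so rows that do not move let the fingers close. It gives the time, the measured TCP pose, the force, the opening and the grip force at its end, in the units of the state.
- env.state(): the state, without advancing time (a new reading comes with each control period).
- read_camera(name): name is "side" or "top" or "wrist"; returns (picture, depth): 420x560x3 uint8, blue, green, red; 420x560 float32, m along the optical axis (not along the pixel's ray), 0 where there is no reading.
- camera_params(name): a dict with "camera_matrix" (3x3 intrinsics, pixels), "k1" (the pictures are not rectified: a ray, as slopes to the right and down, at radius r is drawn at 1 + k1 r^2 times it, then the intrinsics apply), "R" (3x3) and "t" (3): a world point X has camera coordinates R X + t. Camera axes: x right, y down, z forward; pixel columns grow to the right and rows downward; lengths in m; the calibration is good to about 2 mm. A picture is of the moment at which its call begins: read the wrist's pose just before it. camera_params takes no time and is no camera call; for the wrist camera it gives the pose at the moment of the call.
- env.hand_in(): hands the job in; it is judged then, once.
Trained networks look in the newest picture that a camera, given by its name, has taken for a name from the list of things; names that differ only in an ending like _2 or _b are one class to them, and where a whole thing is asked for, a point or a joint stands for the part that bears it (a point fixed in the world has none). Each returns a list of dicts, best first, with "score" (0 to 1); they miss things now and then, are a little off and sometimes report something else, mostly with a low value. They report only what shows in the picture. A call takes as long as a camera call.
- spotter.regions_of(query, camera): "mask" (420x560 bool, what is visible of it) and "box" ([left, top, right, bottom] in pixels, round what is visible of it).
The state is a dict: "t": time; "joint_pos": joint angles; "joint_velocities": joint speeds; "effort": joint torques, N m; "position": TCP position; "eef_rot": TCP orientation; "force": force on the tool from outside, world axes, zero at the start; "moment": the same for the moment, N m; "finger_gap": finger opening in m; "grip_force": force on a finger pad.
Only numpy, scipy, OpenCV 4.12 (cv2) and the standard library are available. Lean on these libraries where they do the work, as an engineer would, in place of code of your own. Each camera call takes 0.05 s, during which the arm holds its last target. There are 200 camera calls.

## Working session

There is one attempt and no reset: what is moved stays moved. The work goes in short steps, Python scripts to look and compute and a shell command to move; the robot and the scene stay as the last step left them, time stands still between calls to the robot, and variables do not carry over. Pictures are saved under pics/ and viewed, at most 10 in all, crops included, and the job is handed in when it is done.

```bash
mkdir -p pics
cat > h.py <<'E'
import numpy as np, cv2
from station import env, read_camera, camera_params, spotter
def rays(name,uv,P=None):
    P=P or camera_params(name);K=np.array(P["camera_matrix"],float);k=P["k1"]
    d=(np.asarray(uv,float).reshape(-1,2)-K[[0,1],[2,2]])/K[[0,1],[0,1]]
    x=d.copy()
    for _ in range(20): x=d/(1+k*(x**2).sum(1,keepdims=True))
    return np.c_[x,np.ones(len(x))],np.array(P["R"]),np.array(P["t"])
def world(name,uv,z,P=None):
    r,R,t=rays(name,uv,P); return (r*np.asarray(z).reshape(-1,1)-t)@R
def atz(name,uv,Z,P=None):
    r,R,t=rays(name,uv,P); d=r@R; c=-R.T@t; return c+d*((Z-c[2])/d[:,2])[:,None]
def cloud(name,dep,mask,P=None):
    v,u=np.nonzero(mask&(dep>0)); return world(name,np.c_[u,v],dep[v,u],P)
E
cat > look.py <<'E'
from h import *
import sys
for n in sys.argv[2:]:
    P=camera_params(n);im,d=read_camera(n);cv2.imwrite(f"pics/{n}{sys.argv[1]}.png",im)
    for q in ["bow_key","tee_key","slot"]:
        for r in spotter.regions_of(q,n)[:2]:
            c=cloud(n,d,r["mask"],P)
            print(n,q,round(r["score"],2),np.round(r["box"]),r["mask"].sum(), np.round(np.median(c,0),3) if len(c) else "", np.round(np.percentile(c,98,0),3) if len(c) else "", np.round(np.percentile(c,2,0),3) if len(c) else "")
s=env.state();print(s["t"],np.round(s["position"],4),s["eef_rot"],s["force"],s["finger_gap"])
E
python3 look.py 0 top side wrist; python3 -c "
import cv2,numpy as np
cv2.imwrite('pics/a.png',cv2.resize(np.hstack([cv2.imread('pics/%s0.png'%n) for n in ('top','side')]),(800,300)))"
```

```text
top bow_key 0.96 [326. 218. 356. 244.] 542 [ 0.523 -0.182  0.051] [ 0.545 -0.163  0.098] [ 0.504 -0.202  0.044]
top tee_key 0.76 [380. 233. 425. 256.] 648 [ 0.497 -0.288  0.089] [ 0.519 -0.257  0.095] [ 0.481 -0.32   0.048]
top slot 0.58 [124. 197. 166. 240.] 1344 [0.552 0.15  0.058] [0.583 0.18  0.062] [0.519 0.117 0.016]
side bow_key 0.73 [269. 267. 298. 312.] 871 [ 0.519 -0.19   0.054] [ 0.542 -0.164  0.099] [ 0.504 -0.203  0.047]
side tee_key 0.81 [278. 321. 310. 383.] 1284 [ 0.496 -0.292  0.091] [ 0.518 -0.259  0.096] [ 0.48  -0.323  0.049]
side tee_key 0.67 [269. 264. 297. 309.] 911 [ 0.519 -0.19   0.053] [ 0.542 -0.164  0.099] [ 0.503 -0.203  0.046]
side slot 0.81 [221. 151. 256. 169.] 594 [0.555 0.154 0.061] [0.584 0.181 0.063] [0.52  0.118 0.044]
0.6 [ 0.1938 -0.5679  0.187 ] [ 1.79995245e+02 -9.00418368e-04  1.88379349e+01] [-0.0275616   0.40210571  0.54793281] 0.09279987616975191
```

View pics/top0.png

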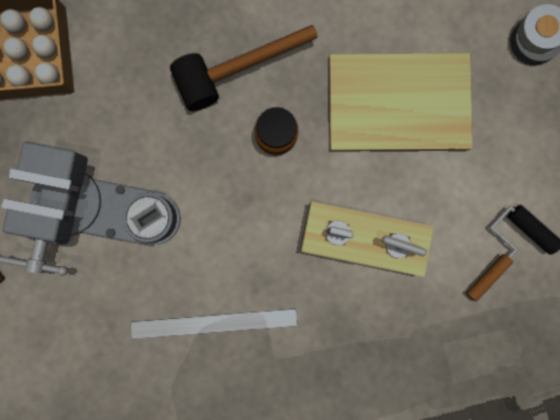

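View pics/side0.png

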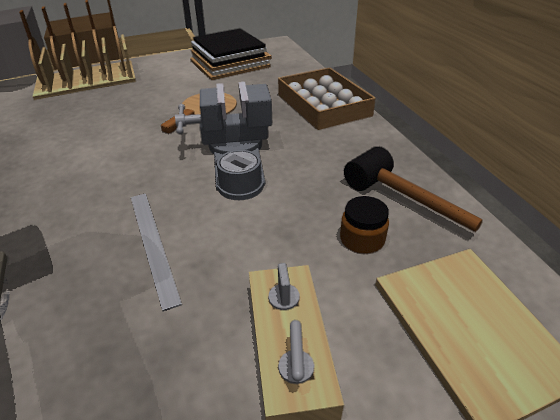

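Top view: bow key at about (340,232), T-bar key at (402,246), lock cylinder with a dark slot at (150,217), vise to its left. The detections agree with it in both views.

```bash
cat > m.py <<'E'
from h import *
import sys
def rect(p):
    (c,s,a)=cv2.minAreaRect((p[:,:2]*1000).astype(np.float32))
    b=cv2.boxPoints((c,s,a));e=[b[1]-b[0],b[2]-b[1]];L=max(e,key=np.linalg.norm)
    return np.round(c,1),np.round(s,1),round(np.degrees(np.arctan2(L[1],L[0]))%180,1)
for n in sys.argv[1:]:
    P=camera_params(n);im,d=read_camera(n)
    H,W=d.shape;v,u=np.mgrid[:H,:W];C=world(n,np.c_[u.ravel(),v.ravel()],d.ravel(),P).reshape(H,W,3)
    g=im.astype(int).sum(2)
    for q in ["bow_key","slot"]:
        R=spotter.regions_of(q,n)
        if not R: print(n,q,"none");continue
        m=R[0]["mask"]&(d>0)
        if q=="bow_key":
            z0=np.percentile(C[m][:,2],98)
            t=C[m&(C[:,:,2]>z0-.012)]; print(n,"bow top",rect(t),"ztop",z0)
            l=C[m&(C[:,:,2]<z0-.035)]
            if len(l)>30: print(n,"collar",rect(l),"z",np.median(l[:,2]))
        else:
            f=np.median(C[m][:,2]);x=m&(abs(C[:,:,2]-f)<.006)
            print(n,"face z",f,cv2.minEnclosingCircle((C[x][:,:2]*1000).astype(np.float32)))
            cc=np.array(cv2.minEnclosingCircle(C[x][:,:2].astype(np.float32))[0])
            dd=(np.linalg.norm(C[:,:,:2]-cc,axis=2)<.03)
            hole=(dd&(C[:,:,2]<f-.012))
            print("hole",hole.sum(),rect(C[hole]) if hole.sum()>5 else "")
            # slot by darkness on face plane
            F=atz(n,np.c_[u.ravel(),v.ravel()],f,P).reshape(H,W,3)
            k=np.linalg.norm(F[:,:,:2]-cc,axis=2)<.030
            th=cv2.threshold(g[k].astype(np.float32)/3,0,255,cv2.THRESH_OTSU)[0]if 0 else (np.percentile(g[k],5)+np.percentile(g[k],80))/2
            dk=k&(g<th);nl,lab,st,_=cv2.connectedComponentsWithStats(dk.astype(np.uint8));i=1+np.argmax(st[1:,4])
            print("dark",dk.sum(),rect(F[lab==i]))
            p=F[lab==i][:,:2];w,V=np.linalg.eigh(np.cov(p.T));print("pca",p.mean(0),np.degrees(np.arctan2(V[1,1],V[0,1]))%180,np.sqrt(w*12))
s=env.state();print(s["t"],np.round(s["position"],4),np.round(s["eef_rot"],2),np.round(s["joint_pos"],1))
E
python3 m.py top side
```

```text
top bow top (array([ 523.6, -184.2]), array([39.7, 12.1]), np.float32(77.0)) ztop 0.09858907157629078
top collar (array([ 523.8, -183.9]), array([42.2, 42.5]), np.float32(119.5)) z 0.05054401692105353
top face z 0.05815232228603036 ((552.136962890625, 147.99813842773438), 36.771305084228516)
hole 184 (array([554.1, 151.2]), array([12.8, 37. ]), np.float32(122.5))
dark 376 (array([552.2, 149.4]), array([24.8, 46.3]), np.float32(122.7))
pca [0.5522109  0.14910956] 122.78156709825177 [0.02433077 0.0464015 ]
side bow top (array([ 522.6, -182.2]), array([40.6, 12.2]), np.float32(77.7)) ztop 0.09905899463161097
side collar (array([ 523.4, -166.5]), array([75.6, 43.3]), np.float32(86.5)) z 0.051941963194518506
side face z 0.060947019425704664 ((553.1627197265625, 150.04364013671875), 37.306617736816406)
hole 42 (array([556., 161.]), array([ 7.1, 29.8]), np.float32(133.7))
dark 74 (array([550.4, 142.8]), array([13.4, 34.1]), np.float32(121.2))
pca [0.55066515 0.14239859] 122.88258618261719 [0.01354386 0.03438747]
0.9 [ 0.1938 -0.5679  0.187 ] [180.     0.    18.84] [-76.1   7.5  85.3  -0.   87.3  -4.9]
```

```bash
python3 -m creep '[[[0,0,0,0,0,-1,0],[0,0,0,0,0,-1,0],[0,0,0,0,0,-1,0],[0,0,0,0,0,-1,0],[0,0,0,0,0,-1,0],[0,0,0,0,0,-1,0],[0,0,0,0,0,-1,0],[0,0,0,0,0,-1,0],[0,0,0,0,0,-1,0],[0,0,0,0,0,-1,0],[0,0,0,0,0,-1,0],[0,0,0,0,0,-0.68,0]]]' 40
python3 -m creep '[[[1,0.5,0,0,0,0,0],[1,0.5,0,0,0,0,0],[1,0.5,0,0,0,0,0],[1,0.5,0,0,0,0,0],[1,0.5,0,0,0,0,0],[1,0.5,0,0,0,0,0],[1,0.5,0,0,0,0,0],[1,0.5,0,0,0,0,0],[1,0.5,0,0,0,0,0],[1,0.5,0,0,0,0,0],[1,0.5,0,0,0,0,0],[1,0.5,0,0,0,0,0]]]'
cat > go.py <<'E'
# go.py x y z yaw : remaining shift (units) and turn of the tool, in present tool axes
from h import *; import sys
from scipy.spatial.transform import Rotation as Ro
s=env.state();x,y,z,w=map(float,sys.argv[1:])
R=Ro.from_euler("xyz",s["eef_rot"],degrees=True);T=Ro.from_euler("xyz",[180,0,w],degrees=True)
print("t",s["t"],"pos",np.round(s["position"],4),np.round(s["eef_rot"],2),"gap",s["finger_gap"],"F",np.round(s["force"],1))
print("shift",np.round(R.inv().apply(np.array([x,y,z])-s["position"])/.025,2),"turn",np.round(np.degrees((R.inv()*T).as_rotvec())/5,2))
E
python3 go.py 0.5233 -0.1833 0.187 77.2
```

```text
t: 2.1
position: [0.1938, -0.5679, 0.1869]
eef_rot: [-180.0, -0.0, 77.4]
force: [-0.1, 0.0, -0.1]
finger_gap: 0.0935
grip_force: 0.0
t: 3.3
position: [0.407, -0.3075, 0.1871]
eef_rot: [180.0, 0.0, 77.2]
force: [-1.0, -1.0, -0.2]
finger_gap: 0.0933
grip_force: 0.0
t 3.3 pos [ 0.407  -0.3075  0.1871] [1.7998e+02 1.0000e-02 7.7240e+01] gap 0.09332596305552816 F [-1.  -1.  -0.2]
shift [5.87 3.44 0.  ] turn [0.   0.   0.01]
```

```bash
python3 -m creep '[[[1,0.6,0,0,0,0,0],[1,0.6,0,0,0,0,0],[1,0.6,0,0,0,0,0],[1,0.6,0,0,0,0,0],[1,0.6,0,0,0,0,0],[0.8,0.44,0,0,0,0,0],[0,0,0,0,0,0,0],[0,0,0,0,0,0,0]]]'
python3 m.py wrist; python3 look.py 1 wrist;python3 go.py 0.5233 -0.1833 0.066 77.2
```

```text
t: 4.1
position: [0.5221, -0.1859, 0.1869]
eef_rot: [-180.0, 0.0, 77.3]
force: [-0.2, 0.5, -0.5]
finger_gap: 0.0928
grip_force: 0.0
wrist bow top (array([ 523.9, -181.5]), array([39.7, 11.2]), np.float32(77.4)) ztop 0.09865111274836766
wrist collar (array([ 524. , -181.6]), array([42.7, 42.5]), np.float32(67.7)) z 0.051737582558342377
wrist slot none
4.25 [ 0.5217 -0.1868  0.187 ] [-1.7999e+02  2.0000e-02  7.7180e+01] [-25.    0.4  92.7  -0.   86.9 -12.2]
wrist bow_key 0.84 [252. 162. 299. 220.] 1955 [ 0.525 -0.18   0.053] [ 0.543 -0.162  0.099] [ 0.505 -0.2    0.05 ]
wrist tee_key 0.92 [258. 273. 299. 354.] 992 [ 0.498 -0.276  0.091] [ 0.52  -0.251  0.096] [ 0.484 -0.319  0.05 ]
4.45 [ 0.5219 -0.1866  0.187 ] [1.79991603e+02 4.24194459e-03 7.71764161e+01] [ 0.02165783 -0.18409743  0.54764022] 0.09288218502597498
t 4.45 pos [ 0.5219 -0.1866  0.187 ] [179.99   0.    77.18] gap 0.09288218502597498 F [ 0.  -0.2  0.5]
shift [0.14 0.03 4.84] turn [ 0.  0. -0.]
```

View pics/wrist1.png

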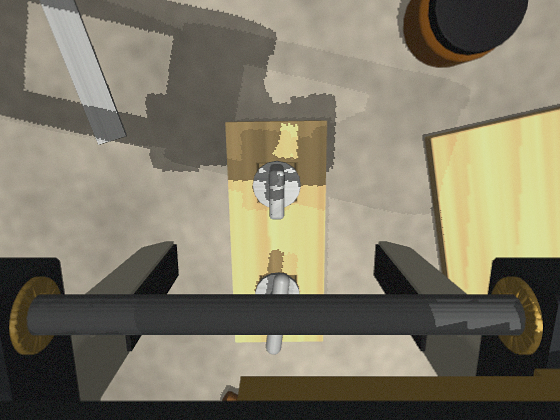

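Wrist view: bow key at (277,190) between the fingers' lane, T-bar key at (277,315) clear of it; all three views agree on the key within 2 mm. Descend and grip.

```bash
python3 -m creep '[[[0.16,0.03,0.9,0,0,0,0],[0,0,1,0,0,0,0],[0,0,1,0,0,0,0],[0,0,1,0,0,0,0],[0,0,0.7,0,0,0,0],[0,0,0.3,0,0,0,0],[0,0,0,0,0,0,0]]]'
python3 -m creep '[[[0,0,0,0,0,0,1],[0,0,0,0,0,0,1],[0,0,0,0,0,0,1],[0,0,0,0,0,0,1],[0,0,0,0,0,0,1],[0,0,0,0,0,0,1],[0,0,0,0,0,0,1],[0,0,0,0,0,0,1],[0,0,0,0,0,0,1],[0,0,0,0,0,0,1]]]' 45
python3 go.py 0.5233 -0.1833 0.064 77.2
```

```text
t: 5.15
position: [0.5229, -0.1821, 0.0634]
eef_rot: [-179.9, -0.0, 77.2]
force: [0.6, -0.1, 0.1]
finger_gap: 0.0932
grip_force: 0.0
t: 6.15
position: [0.5238, -0.1822, 0.0644]
eef_rot: [-180.0, -0.0, 77.2]
force: [-0.1, 0.3, -0.2]
finger_gap: 0.0175
grip_force: 0.0
t 6.15 pos [ 0.5238 -0.1822  0.0644] [-180.     -0.     77.24] gap 0.017462561800256748 F [-0.1  0.3 -0.2]
shift [-0.05 -0.01  0.02] turn [-0.   -0.    0.01]
```

```bash
python3 -m creep '[[[0,0,0,0,0,0,1],[0,0,0,0,0,0,1],[0,0,0,0,0,0,1],[0,0,-0.2,0,0,0,1],[0,0,-0.5,0,0,0,1],[0,0,-0.8,0,0,0,1],[0,0,-0.8,0,0,0,1],[0,0,-0.7,0,0,0,1],[0,0,-0.3,0,0,0,1],[0,0,0,0,0,0,1]]]' 
python3 go.py 0.5525 0.149 0.155 122.7; python3 m.py top side
```

```text
t: 7.15
position: [0.5247, -0.1825, 0.1484]
eef_rot: [179.9, 0.0, 77.2]
force: [-0.2, 0.3, 0.0]
finger_gap: 0.0002
grip_force: 0.0
t 7.15 pos [ 0.5247 -0.1825  0.1484] [1.7987e+02 2.0000e-02 7.7240e+01] gap 0.00018941611765246934 F [-0.2  0.3  0. ]
shift [13.18 -1.84 -0.28] turn [ 0.02  0.01 -9.09]
top bow_key none
top face z 0.05807081764796163 ((552.7703247070312, 150.32403564453125), 37.03676223754883)
hole 183 (array([554.7, 151.6]), array([12.6, 36.9]), np.float32(125.7))
dark 374 (array([552.3, 149.4]), array([24.7, 46.1]), np.float32(123.5))
pca [0.5521925  0.14916626] 123.08891043542592 [0.02420128 0.04640605]
side bow top (array([ 521.9, -183.4]), array([39.1, 11.8]), np.float32(78.5)) ztop 0.09902917257021135
side collar (array([ 522.6, -182.7]), array([42.8, 42.4]), np.float32(4.4)) z 0.05197094907026981
side face z 0.06059862079697914 ((547.28955078125, 141.2244110107422), 32.20376968383789)
hole 45 (array([546.9, 140.4]), array([57.8, 29.6]), np.float32(64.6))
dark 121 (array([550.8, 142.6]), array([12.9, 32.7]), np.float32(122.1))
pca [0.55096737 0.14260226] 123.03517452404142 [0.01326687 0.03368055]
7.45 [ 0.5232 -0.1819  0.1457] [-1.7989e+02 -2.0000e-02  7.7240e+01] [-24.5   1.8  95.6   0.   82.7 -11.7]
```

The fingers shut on nothing and the key still stands in its well (side camera, unmoved). I left before the grip was confirmed; go back and check the closure in place.

```bash
python3 -m creep '[[[0,0,0,0,0,0,0],[0,0,0,0,0,0,0],[0,0,0,0,0,0,0],[0,0,0,0,0,0,0],[0,0,0,0,0,0,0],[0,0,0,0,0,0,0],[0,0,0,0,0,0,0],[0,0,0,0,0,0,0]]]'
python3 m.py top;python3 go.py 0.5233 -0.183 0.062 77.2
```

```text
t: 8.25
position: [0.5239, -0.1823, 0.147]
eef_rot: [180.0, 0.0, 77.2]
force: [1.1, -0.4, 0.2]
finger_gap: 0.0602
grip_force: 0.0
top bow_key none
top face z 0.05810513648822055 ((551.6761474609375, 148.4138946533203), 37.93589401245117)
hole 182 (array([554.5, 151.4]), array([12.6, 36.9]), np.float32(124.4))
dark 374 (array([552.2, 149.4]), array([24.8, 46.3]), np.float32(122.7))
pca [0.55224092 0.14905732] 122.60596757473344 [0.02426188 0.04634132]
8.4 [ 0.5238 -0.1822  0.1469] [-180.     -0.     77.24] [-24.5   1.7  95.5   0.   82.8 -11.7]
t 8.4 pos [ 0.5238 -0.1822  0.1469] [-180.     -0.     77.24] gap 0.07190077768659765 F [-0.3  0.1  0.2]
shift [-0.03 -0.01  3.4 ] turn [-0.   -0.    0.01]
```

```bash
python3 -m creep '[[[0,0,0.8,0,0,0,0],[0,0,1,0,0,0,0],[0,0,1,0,0,0,0],[0,0,0.5,0,0,0,0],[0,0,0.1,0,0,0,0.6],[0,0,0,0,0,0,1],[0,0,0,0,0,0,1],[0,0,0,0,0,0,1],[0,0,0,0,0,0,1],[0,0,0,0,0,0,1],[0,0,0,0,0,0,1],[0,0,0,0,0,0,1]]]' 50
python3 -m creep '[[[0,0,0,0,0,0,1],[0,0,0,0,0,0,1],[0,0,0,0,0,0,1],[0,0,0,0,0,0,1],[0,0,0,0,0,0,1],[0,0,0,0,0,0,1],[0,0,0,0,0,0,1]]]' 50
python3 look.py 2 wrist;python3 go.py 0.5233 -0.183 0.062 77.2
```

```text
t: 9.6
position: [0.5239, -0.1823, 0.062]
eef_rot: [180.0, 0.0, 77.2]
force: [-0.3, -0.5, 0.4]
finger_gap: 0.0334
grip_force: 0.0
t: 10.3
position: [0.5237, -0.1822, 0.0619]
eef_rot: [-180.0, -0.0, 77.2]
force: [-0.9, 0.6, -0.6]
finger_gap: 0.0105
grip_force: 50.0
wrist bow_key 0.79 [239. 195. 313. 293.] 4174 [ 0.526 -0.175  0.07 ] [ 0.543 -0.161  0.099] [ 0.505 -0.196  0.05 ]
wrist tee_key 0.82 [255. 356. 298. 375.] 706 [ 0.505 -0.271  0.052] [ 0.517 -0.265  0.054] [ 0.491 -0.278  0.047]
10.5 [ 0.5238 -0.1822  0.0619] [-1.79992955e+02 -1.01674122e-03  7.72378867e+01] [-1.13694657  0.08142293 -0.03114254] 0.01069181326772543
t 10.5 pos [ 0.5238 -0.1822  0.0619] [-179.99   -0.     77.24] gap 0.01069181326772543 F [-1.1  0.1 -0. ]
shift [-0.03 -0.01 -0.  ] turn [-0.   -0.    0.01]
```

View pics/wrist2.png

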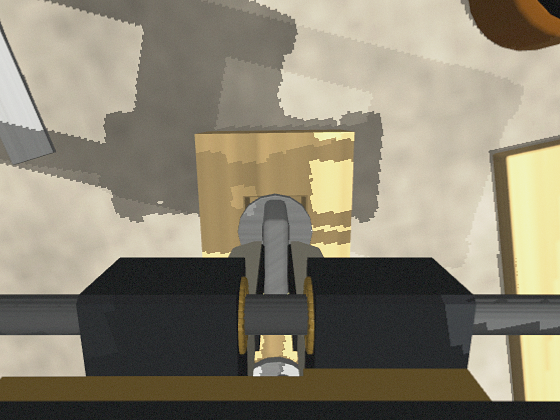

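Gripped now: the bow (275,245) sits between the fingers with 50 N. Lift.

```bash
python3 -m creep '[[[0,0,-0.15,0,0,0,1],[0,0,-0.4,0,0,0,1],[0,0,-0.6,0,0,0,1],[0,0,-0.8,0,0,0,1],[0,0,-0.9,0,0,0,1],[0,0,-0.6,0,0,0,1],[0,0,-0.15,0,0,0,1]]]' 50
python3 go.py 0.5525 0.1493 0.155 122.7; python3 m.py wrist
```

```text
t: 11.2
position: [0.5255, -0.183, 0.1554]
eef_rot: [179.7, 0.1, 77.2]
force: [1.5, 0.4, -2.0]
finger_gap: 0.0108
grip_force: 50.0
t 11.2 pos [ 0.5255 -0.183   0.1554] [1.7972e+02 6.0000e-02 7.7240e+01] gap 0.01082611917850937 F [ 1.5  0.4 -2. ]
shift [ 1.32e+01 -1.88e+00 -1.00e-02] turn [ 0.05  0.03 -9.09]
wrist bow top (array([ 525.9, -180.7]), array([37.3, 23.6]), np.float32(57.8)) ztop 0.19230761205214308
wrist collar (array([ 531.9, -190.6]), array([51.5, 64.5]), np.float32(149.8)) z 0.1453173602125732
wrist slot none
11.35 [ 0.5237 -0.1822  0.1517] [-179.99   -0.     77.24] [-24.5   1.5  95.2   0.   83.3 -11.7]
```

```bash
python3 -m creep '[[[0.5,0,0,0,0,0,1],[1,-0.15,0,0,0,0,1],[1,-0.15,0,0,0,0,1],[1,-0.15,0,0,0,0,1],[1,-0.15,0,0,0,0,1],[1,-0.15,0,0,0,0,1],[1,-0.15,0,0,0,0,1],[1,-0.15,0,0,0,0,1],[1,-0.15,0,0,0,0,1],[1,-0.15,0,0,0,0,1],[1,-0.15,0,0,0,0,1],[1,-0.15,0,0,0,0,1]]]' 50
python3 -m creep '[[[1,-0.2,0,0,0,0,1],[0.7,-0.1,0,0,0,-0.6,1],[0,0,0,0,0,-1,1],[0,0,0,0,0,-1,1],[0,0,0,0,0,-1,1],[0,0,0,0,0,-1,1],[0,0,0,0,0,-1,1],[0,0,0,0,0,-1,1],[0,0,0,0,0,-1,1],[0,0,0,0,0,-1,1],[0,0,0,0,0,-0.5,1],[0,0,0,0,0,0,1]]]' 50
python3 m.py wrist top; python3 look.py 3 side wrist; python3 go.py 0.5525 0.1493 0.152 122.7
```

```text
t: 12.55
position: [0.546, 0.1091, 0.1505]
eef_rot: [-179.9, 0.0, 77.3]
force: [1.0, -0.8, -2.2]
finger_gap: 0.0104
grip_force: 50.0
t: 13.75
position: [0.5481, 0.1511, 0.1505]
eef_rot: [-179.9, -0.1, 122.8]
force: [0.3, 0.1, -2.0]
finger_gap: 0.0108
grip_force: 50.0
wrist bow_key none
wrist face z 0.06032531517784687 ((552.8722534179688, 152.21295166015625), 36.132476806640625)
hole 264 (array([549.6, 157.1]), array([15.7, 14.8]), np.float32(32.4))
dark 1286 (array([544. , 158.4]), array([45.3, 27. ]), np.float32(30.8))
pca [0.546439   0.16388582] 32.21597164194148 [0.02181807 0.02960401]
top bow top (array([557.2, 131.6]), array([9.1, 1.8]), np.float32(17.4)) ztop 0.17527233468133815
top collar (array([553.1, 132.9]), array([29.4,  9. ]), np.float32(20.5)) z 0.13933659834637532
top face z 0.058434257789600846 ((552.5851440429688, 148.1183319091797), 35.118988037109375)
hole 84 (array([557.9, 147. ]), array([10.5, 25.1]), np.float32(122.2))
dark 463 (array([551.9, 155.9]), array([45.9, 51. ]), np.float32(150.0))
pca [0.55027777 0.15616831] 113.7034717789045 [0.04013966 0.04644621]
1
[... 216 characters left out ...]
_key 0.58 [274. 320. 312. 384.] 1254 [ 0.495 -0.292  0.091] [ 0.517 -0.259  0.096] [ 0.479 -0.323  0.049]
side slot 0.98 [222. 147. 255. 171.] 592 [0.555 0.155 0.061] [0.584 0.181 0.063] [0.52  0.117 0.044]
wrist bow_key 0.63 [239. 194. 310. 295.] 4110 [0.544 0.157 0.161] [0.565 0.17  0.189] [0.529 0.137 0.14 ]
wrist slot 0.65 [234. 157. 324. 229.] 3490 [0.546 0.165 0.06 ] [0.586 0.185 0.062] [0.519 0.132 0.018]
14.45 [0.5492 0.1503 0.152 ] [1.79999661e+02 2.19508473e-03 1.22730206e+02] [-0.01454482 -0.634843   -2.20348834] 0.010869406429711579
t 14.45 pos [0.5492 0.1503 0.152 ] [180.     0.   122.73] gap 0.010869406429711579 F [-0.  -0.6 -2.2]
shift [-0.1   0.09 -0.  ] turn [0.   0.   0.01]
```

View pics/side3.png

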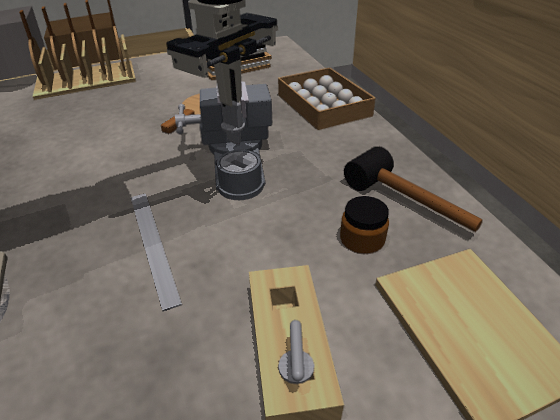

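View pics/wrist3.png

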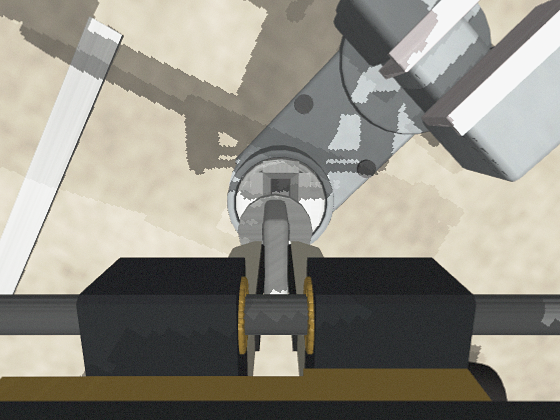

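Side view: stand well empty at (285,297), T-bar key untouched, key hanging over the cylinder. Wrist view: slot (281,185) is in line with the blade, a couple of mm to the side, as the numbers say. Correct and lower.

```bash
python3 -m creep '[[[-0.1,0.09,0.4,0,0,0,1],[0,0,0.6,0,0,0,1],[0,0,0.4,0,0,0,1],[0,0,0.2,0,0,0,1],[0,0,0.2,0,0,0,1],[0,0,0.2,0,0,0,1],[0,0,0.2,0,0,0,1],[0,0,0,0,0,0,1]]]' 50
python3 go.py 0.5525 0.1493 0.077 122.7
```

```text
t: 15.25
position: [0.552, 0.1494, 0.0962]
eef_rot: [-180.0, -0.0, 122.7]
force: [-0.3, -0.2, -1.7]
finger_gap: 0.0105
grip_force: 50.0
t 15.25 pos [0.552  0.1494 0.0962] [-1.7995e+02 -2.0000e-02  1.2274e+02] gap 0.01045583109861405 F [-0.3 -0.2 -1.7]
shift [-0.02  0.01  0.77] turn [-0.01 -0.    0.01]
```

```bash
python3 -m creep '[[[0,0,0.2,0,0,0,1],[0,0,0.2,0,0,0,1],[0,0,0.2,0,0,0,1],[0,0,0.12,0,0,0,1],[0,0,0.05,0,0,0,1],[0,0,0,0,0,0,1],[0,0,0,0,0,0,1]]]' 50
python3 go.py 0.5525 0.1493 0.077 122.7; python3 look.py 4 side
```

```text
t: 15.95
position: [0.5526, 0.1495, 0.0778]
eef_rot: [180.0, 0.0, 122.7]
force: [0.7, -0.7, -2.9]
finger_gap: 0.0107
grip_force: 50.0
t 15.95 pos [0.5526 0.1495 0.0778] [1.7999e+02 1.0000e-02 1.2274e+02] gap 0.010729712825036698 F [ 0.7 -0.7 -2.9]
shift [-0.   -0.01  0.03] turn [0.   0.   0.01]
side bow_key 0.91 [229. 137. 247. 170.] 540 [0.551 0.139 0.083] [0.571 0.163 0.115] [0.533 0.128 0.057]
side tee_key 0.94 [278. 317. 312. 383.] 1319 [ 0.496 -0.291  0.091] [ 0.518 -0.256  0.096] [ 0.48  -0.323  0.048]
side slot 0.81 [220. 154. 259. 170.] 211 [0.54  0.143 0.061] [0.586 0.173 0.063] [0.519 0.121 0.058]
16.15 [0.5527 0.1495 0.078 ] [1.79972995e+02 1.13305711e-02 1.22737932e+02] [ 0.42229072 -0.58347932 -3.09117778] 0.010979677256412116
```

```bash
python3 -m creep '[[[0,0,0.05,0,0,0,1],[0,0,0.05,0,0,0,1],[0,0,0,0,0,0,1]]]' 50; python3 go.py 0.5525 0.1493 0.077 122.7
```

```text
t: 16.45
position: [0.5531, 0.1494, 0.0768]
eef_rot: [179.9, 0.0, 122.7]
force: [-3.9, -1.2, 8.7]
finger_gap: 0.0107
grip_force: 50.0
t 16.45 pos [0.5531 0.1494 0.0768] [1.7993e+02 5.0000e-02 1.2274e+02] gap 0.010692356764060013 F [-3.9 -1.2  8.7]
shift [ 0.01 -0.02 -0.01] turn [0.01 0.01 0.01]
```

Contact at the expected height: home. Turn clockwise (positive about tool z).

```bash
python3 -m creep '[[[0,0,-0.02,0,0,0.5,1],[0,0,0,0,0,1,1],[0,0,0,0,0,1,1],[0,0,0,0,0,1,1],[0,0,0,0,0,1,1],[0,0,0,0,0,1,1],[0,0,0,0,0,1,1],[0,0,0,0,0,1,1]]]' 50; python3 -c "
from h import *;s=env.state();print(s['moment'],s['force'])"
python3 go.py 0.5525 0.1493 0.077 37
```

```text
t: 17.25
position: [0.5532, 0.1496, 0.0767]
eef_rot: [179.9, -0.0, 85.0]
force: [-0.4, -0.2, 2.9]
finger_gap: 0.0106
grip_force: 50.1
[-0.1556296   0.02249517  0.18701107] [-0.4337431  -0.18795921  2.90261107]
t 17.25 pos [0.5532 0.1496 0.0767] [ 1.799e+02 -2.000e-02  8.504e+01] gap 0.010554519195013032 F [-0.4 -0.2  2.9]
shift [-0.01 -0.03 -0.01] turn [ 0.02 -0.01  9.61]
```

```bash
python3 -m creep '[[[0,0,0,0,0,1,1],[0,0,0,0,0,1,1],[0,0,0,0,0,1,1],[0,0,0,0,0,1,1],[0,0,0,0,0,1,1],[0,0,0,0,0,1,1],[0,0,0,0,0,1,1],[0,0,0,0,0,0.5,1],[0,0,0,0,0,0,1]]]' 50; python3 -c "
from h import *;s=env.state();print(s['moment'],s['force'])"
python3 go.py 0.5525 0.1493 0.077 37
```

```text
t: 18.15
position: [0.5525, 0.1497, 0.0767]
eef_rot: [180.0, -0.0, 47.7]
force: [-4.6, -0.3, 5.8]
finger_gap: 0.0108
grip_force: 50.0
[-0.03737747  0.66263913  0.08055977] [-4.64847762 -0.32345214  5.80294503]
t 18.15 pos [0.5525 0.1497 0.0767] [ 1.800e+02 -3.000e-02  4.766e+01] gap 0.010786430185273551 F [-4.6 -0.3  5.8]
shift [-0.01  0.01 -0.01] turn [-0.   -0.01  2.13]
```

```bash
python3 -m creep '[[[0,0,0,0,0,0.6,1],[0,0,0,0,0,0.6,1],[0,0,0,0,0,0.5,1],[0,0,0,0,0,0,1]]]' 50; python3 -c "
from h import *;s=env.state();print(s['moment'],s['force'])"
python3 go.py 0.5525 0.1493 0.077 37
```

```text
t: 18.55
position: [0.5525, 0.1499, 0.0767]
eef_rot: [-180.0, -0.0, 39.2]
force: [-4.3, 0.9, 5.3]
finger_gap: 0.0108
grip_force: 50.2
[0.02934436 0.74680162 0.14134655] [-4.26508744  0.89711128  5.32539061]
t 18.55 pos [0.5525 0.1499 0.0767] [-1.7999e+02 -4.0000e-02  3.9170e+01] gap 0.010804859161325649 F [-4.3  0.9  5.3]
shift [-0.02  0.02 -0.01] turn [-0.   -0.01  0.43]
```

```bash
python3 -m creep '[[[0,0,0,0,0,0.4,1],[0,0,0,0,0,0.3,1],[0,0,0,0,0,0,1]]]' 50; python3 -c "
from h import *;s=env.state();print(s['moment'],s['force'])"
python3 go.py 0.5525 0.1493 0.077 37
```

```text
t: 18.85
position: [0.5527, 0.15, 0.0768]
eef_rot: [180.0, -0.1, 35.7]
force: [-3.6, 0.4, 5.3]
finger_gap: 0.0104
grip_force: 51.4
[0.16974111 0.62369656 0.48435732] [-3.57066028  0.38207453  5.3432443 ]
t 18.85 pos [0.5527 0.15   0.0768] [ 1.800e+02 -6.000e-02  3.572e+01] gap 0.010420877821761376 F [-3.6  0.4  5.3]
shift [-0.02  0.02 -0.01] turn [ 0.   -0.01 -0.26]
```

The moment rose: at the stop. Release, then rise.

```bash
python3 -m creep '[[[0,0,0,0,0,-0.3,1],[0,0,0,0,0,0,0.2],[0,0,0,0,0,0,0.2],[0,0,0,0,0,0,0.2],[0,0,0,0,0,0,0.2],[0,0,0,0,0,0,0.2],[0,0,0,0,0,0,0.2],[0,0,0,0,0,0,0.2],[0,0,0,0,0,0,0.2],[0,0,0,0,0,0,0.2],[0,0,0,0,0,0,0.2]]]'
python3 -m creep '[[[0,0,-0.2,0,0,0,0.2],[0,0,-0.6,0,0,0,0.2],[0,0,-1,0,0,0,0.2],[0,0,-1,0,0,0,0.2],[0,0,-1,0,0,0,0.2],[0,0,-0.6,0,0,0,0.2],[-1,0,0,0,0,0,0.2],[-1,0,0,0,0,0,0.2],[-1,0,0,0,0,0,0.2],[-1,0,0,0,0,0,0.2],[0,0,0,0,0,0,0.2],[0,0,0,0,0,0,0.2]]]'
python3 m.py side wrist;python3 look.py 5 side wrist
```

```text
t: 19.95
position: [0.5524, 0.1495, 0.0757]
eef_rot: [180.0, -0.0, 37.2]
force: [-0.7, 0.6, -0.0]
finger_gap: 0.0744
grip_force: 0.0
t: 21.15
position: [0.4732, 0.0889, 0.1864]
eef_rot: [180.0, -0.1, 37.2]
force: [0.3, 0.4, -0.3]
finger_gap: 0.0742
grip_force: 0.0
side bow top (array([551.5, 148.8]), array([39.2, 12.6]), np.float32(41.9)) ztop 0.1142049234648235
side collar (array([567.8, 205.6]), array([161.9,  40.6]), np.float32(75.4)) z 0.06764091761612792
side face z 0.06145198548612826 ((554.4884643554688, 148.90174865722656), 36.601070404052734)
hole 4 
dark 182 (array([553.6, 153.5]), array([53.6, 42.5]), np.float32(52.8))
pca [0.55008607 0.15337424] 74.45566387654753 [0.03382951 0.05606511]
wrist bow top (array([552.5, 149.9]), array([39.5, 12.4]), np.float32(41.9)) ztop 0.11359338507582585
wrist collar (array([552.5, 149.8]), array([42.4, 42.6]), np.float32(121.6)) z 0.06658829681115214
wrist face z 0.06051295014428112 ((553.6527709960938, 150.95947265625), 36.301021575927734)
hole 0 
dark 1125 (array([552.2, 153. ]), array([53.9, 35.8]), np.float32(57.7))
pca [0.55008767 0.1533563 ] 55.22553377223497 [0.02806598 0.05656337]
21.45 [0.4731 0.0893 0.1856] [-1.7999e+02  1.0000e-02  3.7270e+01] [  4.6 -11.1 103.6   0.   87.5  57.3]
side bow_key 0.62 [227. 132. 249. 166.] 506 [0.55  0.14  0.081] [0.569 0.158 0.114] [0.532 0.129 0.059]
side tee_key 0.64 [277. 317. 309. 383.] 1311 [ 0.496 -0.291  0.091] [ 0.518 -0.258  0.096] [ 0.48  -0.323  0.048]
side slot 0.87 [222. 150. 256. 170.] 295 [0.548 0.138 0.061] [0.586 0.179 0.063] [0.518 0.117 0.059]
wrist bow_key 0.79 [249.  34. 302. 100.] 2571 [0.552 0.15  0.067] [0.572 0.169 0.114] [0.533 0.13  0.065]
wrist slot 0.8 [230.  26. 319. 117.] 3595 [0.552 0.151 0.061] [0.586 0.184 0.062] [0.52  0.118 0.057]
21.85 [0.4728 0.089  0.1857] [-1.79997168e+02  2.79901869e-03  3.72407760e+01] [ 0.56350868 -1.04396723  0.91472663] 0.074232910158689
```

View pics/wrist5.png

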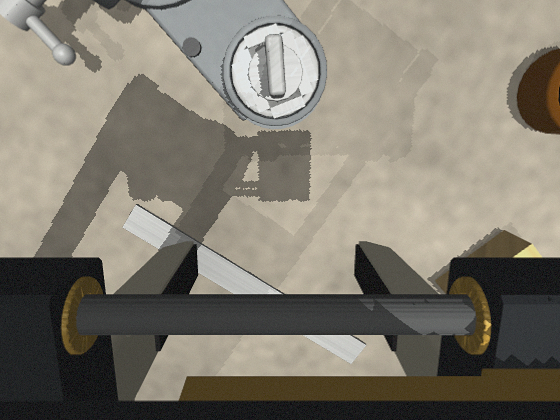

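The key stands upright and released in the cylinder at (275,65). It is home (collar top 0.0666 m), centred to about 1 mm and turned about 81°, so the lock is at least 65° round.

```bash
python3 -c "
from h import *;print(env.hand_in())"
```

```text
the job is handed in; nothing more can be done
None
```

The bow key stands released and fully home in the lock, with the cylinder turned clockwise to its stop and the T-bar key untouched; I handed the job in at about 22 s, and no verdict came back.

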